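Tap down the three pins of a drilling jig in order

TASK

The small drilling jig on the bench has three upright steel pins with round heads: tap them down with the fingertips from above, first the one with the widest head, then the middle-sized one, then the narrowest. Press each one lightly, so that it is left about half-way down its 16 mm travel (roughly 8 mm lower than fully raised) and is not driven to its stop. Do not grasp or lift anything, leave the jig where it stands, and leave the V-block and the two bushes beside it alone.

Things in the scene. Friction and masses are not known exactly. Their poses are not given: they have to be found in the camera images.
- jig: drilling jig, a loose flat aluminium plate on four rubber feet, 160 (its x) x 100 (its y) x 30 mm high, about 1.8 kg, not fastened down, lying flat at any yaw; origin at the centre of its underside on the bench, z up. In its frame the wide pin stands at x -52, y -22 mm, the middle one at x +52, y -22 mm, the narrow one at x 0, y +26 mm
- jig_top (a point): centre of the plate's top face, 30 mm above the bench
- pin_wide_top (a point): centre of the flat top face of the widest steel pin's round head, 34 mm in diameter and 6 mm thick, on a thinner stem; it moves with the pin
- pin_middle_top (a point): centre of the flat top face of the middle-sized steel pin's round head, 23 mm in diameter and 6 mm thick, on a thinner stem; it moves with the pin
- pin_narrow_top (a point): centre of the flat top face of the narrowest steel pin's round head, 14 mm in diameter and 6 mm thick, on a thinner stem; it moves with the pin
- pin_wide (a joint): the widest pin of the jig: sliding joint, 0 = fully raised (head top 24 mm above the plate), 0.016 = bottomed (head top 8 mm above the plate), grows as the pin is pushed down; 0.008 is half-way. Starts between 0 and 0.002. Friction-held: it stays where it is left. Pushing it takes about 4.2 N at the top of its travel, 6.2 N half-way and 8 N at the bottom
- pin_middle (a joint): the middle-sized pin of the jig: sliding joint, 0 = fully raised (head top 24 mm above the plate), 0.016 = bottomed (head top 8 mm above the plate), grows as the pin is pushed down; 0.008 is half-way. Starts between 0 and 0.002. Friction-held: it stays where it is left. Pushing it takes about 4.2 N at the top of its travel, 6.2 N half-way and 8 N at the bottom
- pin_narrow (a joint): the narrowest pin of the jig: sliding joint, 0 = fully raised (head top 24 mm above the plate), 0.016 = bottomed (head top 8 mm above the plate), grows as the pin is pushed down; 0.008 is half-way. Starts between 0 and 0.002. Friction-held: it stays where it is left. Pushing it takes about 4.2 N at the top of its travel, 6.2 N half-way and 8 N at the bottom
- v_block: loose ground steel V-block, 45 x 44 x 34 mm high, a bystander to the right of the jig; origin at the centre of its underside
- bush_1: loose turned bush, 26 mm in diameter, 30 mm high, standing, a bystander to the left of the jig; origin at the centre of its underside
- bush_2: loose slim turned bush, 18 mm in diameter, 40 mm high, standing, a bystander between the robot and jig; origin at the centre of its underside
Things that resemble listed ones, but are neither listed nor needed, are in the scene too. What is shaped like the jig but green or purple is not meant.

How it is judged:
By the outcome, as a careful person would: the job done as asked, in the order asked, and still so for the second after the job is handed in, with the robot touching nothing.
It also fails if it takes over 43 s, if anything falls off the work surface, if the arm or the gripper's body presses on something with over 40 N, if the wrist force passes 120 N, or if a joint passes its speed limit or range.

ROBOT

A 7-joint arm with a two-finger parallel gripper is mounted at the origin on a cart in front of the work surface, level with it; the furniture and walls round the work are solid. World frame = base frame: x ahead of the robot, y to its left, z up, the work surface at z = 0. Lengths are in m, angles in rad, forces in N, time in s.
With the tool pointing down it reaches from about 0.4 to 0.85 m from the base axis. Payload 10.4 kg.
Tool frame: the origin (TCP) lies midway between the tips of the shut fingers; the grasp point (between the pads) lies 19 mm behind it (manip.hold_point_z is the distance from the TCP to the grasp point, in m); z points along the fingers, y is the line along which they close (so a half turn about z gives the same grasp; the last joint's range is limited). The gripper opens to 85 mm and grips with 20 to 120 N. Pads are 22 mm wide; open, the fingers measure 114 mm over their backs; the gripper's body (76 mm by 85 mm) begins 54 mm behind the grasp point. The pads swing forward as they close: fully open they stand 13 mm farther back than shut.
Start: joints at [-1.152, 0.332, -0.065, 1.46, 0.022, 1.35, -0.088], TCP at [0.267, 0.565, 0.231] pointing down, gripper open.
Joint ranges: [-2.6, 2.6], [-0.5, 2.12], [-1.47, 1.34], [0.16, 2.42], [-1.27, 4.41], [0.06, 2.06], [-2.6, 2.6]. Speed limits (rad/s): [2.22, 2.22, 2.79, 2.79, 3.14, 3.14, 3.14].

INTERFACE

Orientations are given as a unit quaternion [x, y, z, w].
In Python, from workcell import manip, eyes, job gives the robot as it stands.
- The arm moves only by the shell command python3 -m crank 'ROWS' [FORCE]. ROWS is JSON, a list that holds one entry, the list of rows, each a list of 7 numbers: the finger opening in cm, from 0 to 8.54, then the shift along the world's x, y, z in cm, then the turn, a rotation vector about the world's x, y, z in degrees. In form: [[[hand, x, y, z, ax, ay, az], ...]]. A call has 1 to 20 rows; each row shifts and turns the commanded pose from where the row before left it; what a row does not reach is not made up. A row lasts 1/8 s, in which the tool goes at most 62.5 mm and 10.7 degrees, less where a joint would pass 70% of its speed; a pose out of reach is approached as far as the arm can. A call with a gripper value outside its range is refused whole. The fingers move at their own pace and stop on an object; FORCE is the grip in N (left out, the last holds). Time passes only in rows, so rows that do not move let the fingers close. It gives the time, the measured TCP pose, the force, the opening and the grip force at its end, in the units of the state.
- manip.get_obs(): the state, without advancing time (a new reading comes with each control period).
- eyes.camera(name): name is "scene" or "top" or "wrist"; returns (picture, depth): 420x560x3 uint8, red, green, blue; 420x560 float32, m along the optical axis (not along the pixel's ray), 0 where there is no reading.
- eyes.camera_params(name): a dict with "fx", "fy", "cx", "cy" (pixels), "world_from_camera" (4x4, takes a point from camera to world coordinates); the wrist camera has in their place "hand_eye" (4x4, takes a point from camera to tool coordinates, whose origin is the TCP and whose axes are the flange's). Camera axes: x right, y down, z forward; pixel columns grow to the right and rows downward; lengths in m; the calibration is good to about 2 mm. A picture is of the moment at which its call begins: read the wrist's pose just before it. camera_params takes no time and is no camera call.
- job.hand_in(): hands the job in; it is judged then, once.
The state is a dict: "clock": time; "joint_pos": joint angles; "joint_velocities": joint speeds; "tau": joint torques, N m; "position": TCP position; "ee_rot": TCP orientation; "ft_force": force on the tool from outside, world axes, zero at the start; "torque": the same for the moment, N m; "grip_width": opening from 0.0 (shut) to 1.0 (fully open); "grasp_force": force on a finger pad.
Only numpy, scipy, OpenCV 4.12 (cv2) and the standard library are available. Lean on these libraries where they do the work, as an engineer would, in place of code of your own. Each camera call takes 0.05 s, during which the arm holds its last target. There are 200 camera calls.

## Working session

There is one attempt and no reset: what is moved stays moved. The work goes in short steps, Python scripts to look and compute and a shell command to move; the robot and the scene stay as the last step left them, time stands still between calls to the robot, and variables do not carry over. Pictures are saved under pics/ and viewed, at most 10 in all, crops included, and the job is handed in when it is done.

```bash
mkdir -p pics
cat > h.py <<'E'
import numpy as np,cv2
from workcell import manip,eyes,job
def snap(n,f):
    im,d=eyes.camera(n); cv2.imwrite(f'pics/{f}.png',im[:,:,::-1]); np.savez(f'pics/{f}.npz',im=im,d=d); return im,d
def ray(n,u,v,z):
    p=eyes.camera_params(n);T=np.array(p['world_from_camera'])
    r=T[:3,:3]@np.array([(u-p['cx'])/p['fx'],(v-p['cy'])/p['fy'],1.]);o=T[:3,3]
    return o+r*(z-o[2])/r[2]
E
python3 - <<'E'
from h import *
a,_=snap('top','t1');b,_=snap('scene','s1')
s=manip.get_obs();print(s['clock'],s['position'],s['ee_rot'],s['ft_force'],s['grip_width'])
E
```

```text
0.1 [0.2670934  0.56469308 0.23059546] [ 2.19074440e-01  9.75707940e-01 -6.30063653e-04 -8.78096080e-05] [-0.43463939  0.02011494 -0.64612957] 1.0004215757089416
```

View pics/t1.png

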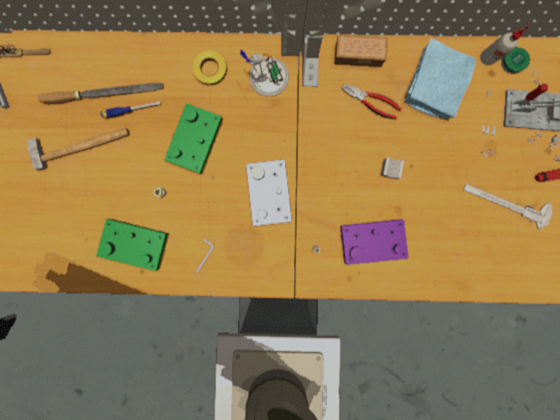

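View pics/s1.png

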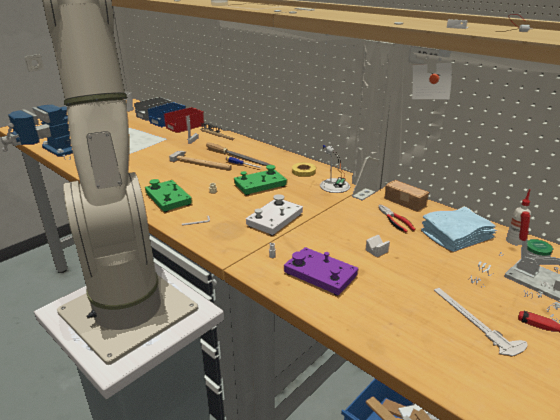

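Candidates in the top picture are the green plates (193,138) and (132,244), the purple plate (375,241) and the bare aluminium plate (268,193). I choose the aluminium one. The V-block is at (393,168) and the bushes at (160,192) and (316,249). Next I'll check a close crop and measure the plate.

Run:
```python
from h import *
im=np.load('pics/t1.npz')['im'];d=np.load('pics/t1.npz')['d']
cv2.imwrite('pics/c1.png',cv2.resize(im[150:236,230:310,::-1],None,fx=7,fy=7,interpolation=cv2.INTER_CUBIC)[:600])
hsv=cv2.cvtColor(im,cv2.COLOR_RGB2HSV);m=((hsv[...,1]<60)&(hsv[...,2]>90)).astype(np.uint8)
m[:150]=0;m[236:]=0;m[:,:235]=0;m[:,296:]=0
c=max(cv2.findContours(m,0,2)[0],key=cv2.contourArea);r=cv2.minAreaRect(c);print(r)
B=cv2.boxPoints(r);P=np.array([ray('top',u,v,.03) for u,v in B]);print(B,P.round(4),P.mean(0))
print([np.linalg.norm(P[i]-P[i-1]).round(4) for i in range(4)])
p=eyes.camera_params('top');print(p['fx'],np.round(p['world_from_camera'],3),d[193,268])
# high points on plate from depth
T=np.array(p['world_from_camera']);v,u=np.mgrid[:420,:560]
X=np.stack([(u-p['cx'])/p['fx']*d,(v-p['cy'])/p['fy']*d,d],-1)@T[:3,:3].T+T[:3,3]
h=((X[...,2]>.042)&(m>0)).astype(np.uint8)
n,l,s,cc=cv2.connectedComponentsWithStats(h)
for i in range(1,n):
  if s[i,4]>3: print(s[i],cc[i],X[l==i].mean(0).round(4),ray('top',*cc[i],.054).round(4))
```

```text
((268.6463317871094, 192.31707763671875), (62.61468505859375, 39.20319366455078), 83.6598129272461)
[[245.7073  163.36584]
 [284.67075 159.03659]
 [291.58536 221.26831]
 [252.62192 225.59756]] [[ 0.5934  0.0903  0.03  ]
 [ 0.6063 -0.009   0.03  ]
 [ 0.4479 -0.0295  0.03  ]
 [ 0.435   0.0691  0.03  ]] [0.52064729 0.03023562 0.03      ]
[np.float64(0.1599), np.float64(0.1002), np.float64(0.1598), np.float64(0.0995)]
381.38630550144575 [[ 0.02  -0.999  0.044  0.454]
 [-1.    -0.019  0.014  0.004]
 [-0.013 -0.044 -0.999  0.999]
 [ 0.     0.     0.     1.   ]] 0.9699175
[251 165  13  14 143] [257.0979021  171.62937063] [0.5685 0.0586 0.0654] [0.5698 0.0593 0.054 ]
[276 188   6   5  26] [278.5 190. ] [0.525  0.0052 0.0532] [0.5249 0.0052 0.054 ]
[258 209   9   9  65] [261.81538462 213.        ] [0.4666 0.0442 0.082 ] [0.467  0.0454 0.054 ]
```

View pics/c1.png

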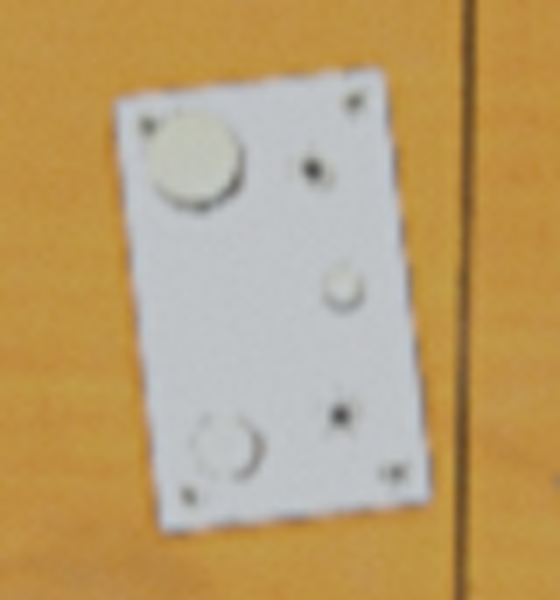

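The crop shows the bare aluminium jig. The wide head is upper left (195,160), the middle head lower left (228,447) and the narrow head on the right (343,288), with dark holes besides. The positions match the jig model to about 1 mm, so I'm moving above the wide pin with the fingers shut.

```bash
python3 -m crank '[[[0,2.5,-4.2,0,0,0,0],[0,2.5,-4.2,0,0,0,0],[0,2.5,-4.2,0,0,0,0],[0,2.5,-4.2,0,0,0,0],[0,2.5,-4.2,0,0,0,0],[0,2.5,-4.2,0,0,0,0],[0,2.5,-4.2,0,0,0,0],[0,2.5,-4.2,0,0,0,0],[0,2.5,-4.2,0,0,0,0],[0,2.5,-4.2,0,0,0,0],[0,2.5,-4.2,-4,0,0,0],[0,2.5,-4.2,-4,0,0,0],[0,0,0,-4,0,0,0],[0,0,0,0,0,0,0],[0,0,0,0,0,0,0]]]' 20
```

```text
clock: 1.98
position: [0.5672, 0.0627, 0.1136]
ee_rot: [0.219, 0.976, 0.0, 0.001]
ft_force: [-0.2, 0.3, 0.1]
grip_width: -0.003
grasp_force: 0.0
```

```bash
python3 -m crank '[[[0,0.25,-0.4,-2,0,0,0],[0,0,0,-2,0,0,0],[0,0,0,-1,0,0,0],[0,0,0,0,0,0,0],[0,0,0,0,0,0,0]]]'
python3 - <<'E'
from h import *
snap('wrist','w1')
s=manip.get_obs();print(s['position'],s['ft_force'])
E
```

```text
clock: 2.6
position: [0.5699, 0.0582, 0.0634]
ee_rot: [0.219, 0.976, 0.0, 0.001]
ft_force: [-0.2, -0.6, -0.4]
grip_width: -0.0
grasp_force: 0.0
[0.56985573 0.05817224 0.06329297] [ 0.61200551 -0.13281755 -0.58230876]
```

View pics/w1.png

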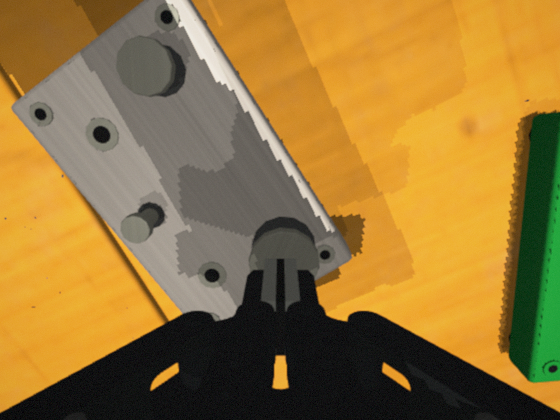

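The wrist view shows the shut fingertips at about (280,262) over the wide head at (284,248). The narrow head is at (137,228) and the middle one at (151,66). I'll compute the offsets from this view with hand_eye.

```bash
cat >> h.py <<'E'
def wray(u,v,z,s):
    from scipy.spatial.transform import Rotation as R
    p=eyes.camera_params('wrist');H=np.array(p['hand_eye']);W=np.eye(4);W[:3,:3]=R.from_quat(s['ee_rot']).as_matrix();W[:3,3]=s['position'];T=W@H
    r=T[:3,:3]@np.array([(u-p['cx'])/p['fx'],(v-p['cy'])/p['fy'],1.]);o=T[:3,3]
    return o+r*(z-o[2])/r[2]
E
python3 - <<'E'
from h import *
s=manip.get_obs()
print('mid',wray(151,66,.053,s),'nar',wray(137,228,.053,s))
for n,u,v in (('wideL',250,255),('wideR',318,255),('wideC',284,254)): print(n,wray(u,v,.053,s))
d=np.load('pics/w1.npz')['d'];p=eyes.camera_params('wrist')
for u,v in ((151,66),(137,228),(265,245),(300,245),(200,180)):
    z=np.median(d[v-3:v+4,u-3:u+4]);q=wray(u,v,.0,s);o=None
    from scipy.spatial.transform import Rotation as R
    c=np.array(p['hand_eye'])@np.array([(u-p['cx'])/p['fx']*z,(v-p['cy'])/p['fy']*z,z,1]);print(u,v,R.from_quat(s['ee_rot']).apply(c[:3])+s['position'])
E
```

```text
mid [0.46890092 0.04957652 0.053     ] nar [0.52507269 0.0077844  0.053     ]
wideL [0.55910761 0.04824166 0.053     ]
wideR [0.57272654 0.07692661 0.053     ]
wideC [0.56545614 0.06279785 0.053     ]
151 66 [0.46875559 0.04940102 0.05234174]
137 228 [0.52517379 0.00741329 0.05231325]
265 245 [0.55785912 0.05661491 0.05223697]
300 245 [0.56485545 0.0713158  0.05219897]
200 180 [0.52016703 0.03764109 0.02977511]
```

```bash
python3 -m crank '[[[0,0,0.3,-0.4,0,0,0],[0,0,0,-0.4,0,0,0],[0,0,0,0,0,0,0],[0,0,0,0,0,0,0]]]'; python3 -m crank '[[[0,0,0,-0.1,0,0,0],[0,0,0,0,0,0,0]]]';python3 -m crank '[[[0,0,0,-0.1,0,0,0],[0,0,0,0,0,0,0]]]';python3 -m crank '[[[0,0,0,-0.1,0,0,0],[0,0,0,0,0,0,0]]]'
```

```text
clock: 3.15
position: [0.5692, 0.0608, 0.0541]
ee_rot: [0.219, 0.976, -0.0, -0.0]
ft_force: [0.5, 0.1, 0.4]
grip_width: -0.002
grasp_force: 0.0
clock: 3.4
position: [0.5692, 0.0609, 0.0531]
ee_rot: [0.219, 0.976, 0.0, -0.0]
ft_force: [-0.0, -0.5, -0.4]
grip_width: 0.001
grasp_force: 0.0
clock: 3.65
position: [0.5693, 0.0609, 0.0523]
ee_rot: [0.219, 0.976, 0.0, 0.0]
ft_force: [0.2, 0.1, 2.4]
grip_width: 0.003
grasp_force: 1.1
clock: 3.9
position: [0.5693, 0.0609, 0.0513]
ee_rot: [0.219, 0.976, 0.0, 0.0]
ft_force: [-0.9, 0.4, 3.9]
grip_width: 0.0
grasp_force: 2.0
```

```bash
python3 -m crank '[[[0,0,0,-0.2,0,0,0],[0,0,0,-0.2,0,0,0],[0,0,0,0,0,0,0],[0,0,0,0,0,0,0]]]'; python3 -m crank '[[[0,0,0,-0.1,0,0,0],[0,0,0,0,0,0,0],[0,0,0,0,0,0,0]]]'
```

```text
clock: 4.4
position: [0.5693, 0.0609, 0.0471]
ee_rot: [0.219, 0.976, 0.0, 0.0]
ft_force: [0.1, 0.9, 1.4]
grip_width: 0.001
grasp_force: 0.7
clock: 4.78
position: [0.5693, 0.0609, 0.0463]
ee_rot: [0.219, 0.976, 0.0, 0.0]
ft_force: [-0.9, -0.6, 3.6]
grip_width: 0.0
grasp_force: 2.2
```

```bash
python3 -m crank '[[[0,0,0,1,0,0,0],[0,0,0,3,0,0,0],[0,-3.5,-0.5,0,0,0,0],[0,-3.5,-0.5,0,0,0,0],[0,-3.1,-0.35,0,0,0,0],[0,0,0,0,0,0,0],[0,0,0,0,0,0,0]]]'
python3 - <<'E'
from h import *
s=manip.get_obs();print(s['position'],s['ee_rot']);snap('wrist','w2');snap('top','t2')
E
```

```text
clock: 5.65
position: [0.4689, 0.0476, 0.0867]
ee_rot: [0.219, 0.976, 0.0, 0.001]
ft_force: [0.9, -0.3, 0.2]
grip_width: -0.001
grasp_force: 0.0
[0.46892227 0.04762194 0.08672875] [2.19007159e-01 9.75723045e-01 3.51946368e-04 5.29578330e-04]
```

View pics/w2.png

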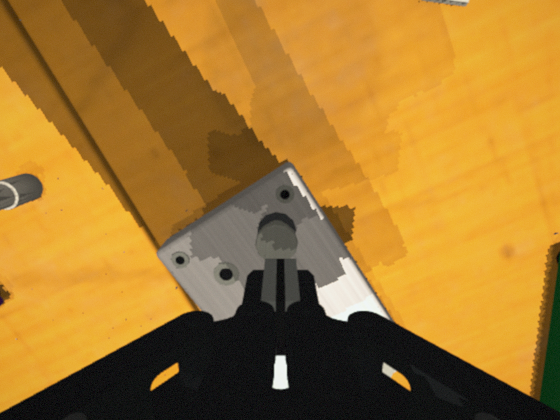

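The middle head is at (278,237), in line with the fingertips, so I'm descending.

```bash
python3 -c "
from h import *
print(wray(278,240,.053,manip.get_obs()))"; python3 -m crank '[[[0,-0.05,0,-1.5,0,0,0],[0,0,0,-1.2,0,0,0],[0,0,0,-0.5,0,0,0],[0,0,0,0,0,0,0],[0,0,0,0,0,0,0]]]'; python3 -m crank '[[[0,0,0,-0.1,0,0,0],[0,0,0,0,0,0,0]]]';python3 -m crank '[[[0,0,0,-0.1,0,0,0],[0,0,0,0,0,0,0]]]'
```

```text
[0.46542388 0.04853857 0.053     ]
clock: 6.38
position: [0.4679, 0.0474, 0.0544]
ee_rot: [0.219, 0.976, 0.0, 0.0]
ft_force: [0.5, -0.0, 0.4]
grip_width: -0.002
grasp_force: 0.0
clock: 6.62
position: [0.4678, 0.0474, 0.0533]
ee_rot: [0.219, 0.976, 0.0, 0.0]
ft_force: [0.1, -0.1, 1.2]
grip_width: -0.002
grasp_force: 0.0
clock: 6.88
position: [0.4678, 0.0474, 0.0523]
ee_rot: [0.219, 0.976, 0.0, 0.0]
ft_force: [-0.0, 0.5, 0.7]
grip_width: -0.002
grasp_force: 0.5
```

```bash
python3 -m crank '[[[0,0,0,-0.1,0,0,0],[0,0,0,0,0,0,0]]]';python3 -m crank '[[[0,0,0,-0.2,0,0,0],[0,0,0,-0.2,0,0,0],[0,0,0,0,0,0,0],[0,0,0,0,0,0,0]]]'; python3 -m crank '[[[0,0,0,-0.1,0,0,0],[0,0,0,0,0,0,0],[0,0,0,0,0,0,0]]]'
```

```text
clock: 7.12
position: [0.4678, 0.0474, 0.0513]
ee_rot: [0.219, 0.976, 0.0, 0.0]
ft_force: [-0.5, 0.3, 3.2]
grip_width: -0.0
grasp_force: 1.8
clock: 7.62
position: [0.4677, 0.0474, 0.047]
ee_rot: [0.219, 0.976, 0.0, 0.0]
ft_force: [0.9, -0.0, 0.8]
grip_width: -0.003
grasp_force: 0.4
clock: 8.0
position: [0.4677, 0.0474, 0.0462]
ee_rot: [0.219, 0.976, 0.0, 0.0]
ft_force: [-0.2, -0.1, 3.6]
grip_width: 0.002
grasp_force: 2.0
```

```bash
python3 -m crank '[[[0,0,0,1,0,0,0],[0,0,0,3,0,0,0],[0,2.9,-2.0,0,0,0,0],[0,2.8,-2.1,0,0,0,0],[0,0,0,0,0,0,0],[0,0,0,-1.2,0,0,0],[0,0,0,-1.2,0,0,0],[0,0,0,-0.5,0,0,0],[0,0,0,0,0,0,0],[0,0,0,0,0,0,0]]]'
python3 - <<'E'
from h import *
s=manip.get_obs();snap('wrist','w3')
E
```

```text
clock: 9.25
position: [0.5248, 0.0065, 0.0574]
ee_rot: [0.219, 0.976, 0.0, 0.0]
ft_force: [0.0, -0.2, 0.1]
grip_width: -0.004
grasp_force: 0.0
```

View pics/w3.png

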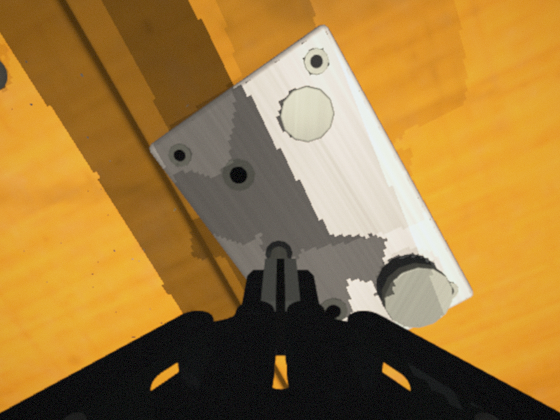

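The narrow head's rim shows at (279,246), directly under the tips.

```bash
python3 -m crank '[[[0,0,0,-0.3,0,0,0],[0,0,0,0,0,0,0]]]';python3 -m crank '[[[0,0,0,-0.1,0,0,0],[0,0,0,0,0,0,0]]]';python3 -m crank '[[[0,0,0,-0.1,0,0,0],[0,0,0,0,0,0,0]]]';python3 -m crank '[[[0,0,0,-0.1,0,0,0],[0,0,0,0,0,0,0]]]'
```

```text
clock: 9.55
position: [0.5246, 0.0064, 0.054]
ee_rot: [0.219, 0.976, 0.0, -0.0]
ft_force: [0.5, 0.6, 0.4]
grip_width: -0.003
grasp_force: 0.0
clock: 9.8
position: [0.5247, 0.0064, 0.0531]
ee_rot: [0.219, 0.976, 0.0, -0.0]
ft_force: [0.0, -0.2, 0.0]
grip_width: 0.001
grasp_force: 0.0
clock: 10.05
position: [0.5248, 0.0064, 0.0523]
ee_rot: [0.219, 0.976, 0.0, 0.0]
ft_force: [-1.1, 0.6, 2.1]
grip_width: -0.002
grasp_force: 1.1
clock: 10.3
position: [0.5248, 0.0064, 0.0513]
ee_rot: [0.219, 0.976, 0.0, 0.0]
ft_force: [-0.4, -0.6, 3.4]
grip_width: -0.001
grasp_force: 1.9
```

Then I back off far enough for the wrist camera to see all the heads.

```bash
python3 -m crank '[[[0,0,0,-0.2,0,0,0],[0,0,0,-0.2,0,0,0],[0,0,0,0,0,0,0],[0,0,0,0,0,0,0]]]'; python3 -m crank '[[[0,0,0,-0.1,0,0,0],[0,0,0,0,0,0,0],[0,0,0,0,0,0,0]]]'; python3 -m crank '[[[0,0,0,1,0,0,0],[0,0,0,3,0,0,0],[0,3,5,4,0,0,0],[0,3,5,0,0,0,0],[0,3,4,0,0,0,0],[0,0,0,0,0,0,0],[0,0,0,0,0,0,0]]]'
python3 - <<'E'
from h import *
s=manip.get_obs();snap('wrist','w4');snap('top','t4')
E
```

```text
clock: 10.8
position: [0.5247, 0.0064, 0.047]
ee_rot: [0.219, 0.976, 0.0, 0.0]
ft_force: [0.5, 0.2, 1.5]
grip_width: 0.002
grasp_force: 0.4
clock: 11.18
position: [0.5248, 0.0064, 0.0463]
ee_rot: [0.219, 0.976, 0.0, 0.0]
ft_force: [-0.0, -0.2, 4.3]
grip_width: -0.0
grasp_force: 2.1
clock: 12.05
position: [0.6109, 0.1397, 0.1214]
ee_rot: [0.219, 0.976, -0.001, -0.0]
ft_force: [-0.1, -0.5, -0.1]
grip_width: 0.001
grasp_force: 0.0
```

View pics/w4.png

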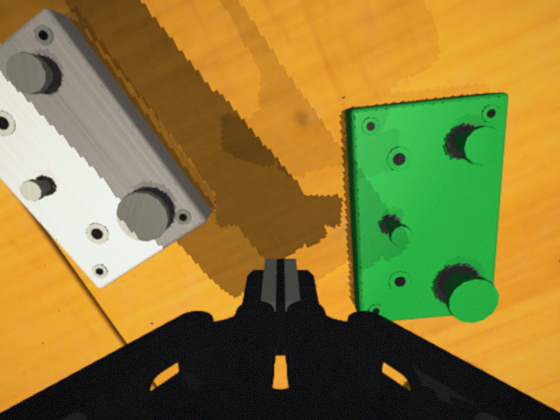

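All three heads are visible: wide (146,213), middle (32,73) and narrow (37,188). I'll check their heights above the plate from depth.

Run:
```python
from h import *
from scipy.spatial.transform import Rotation as R
s=manip.get_obs();d=np.load('pics/w4.npz')['d'];p=eyes.camera_params('wrist')
for n,u,v in (('wide',146,213),('mid',32,73),('nar',35,189),('plate',100,160),('plate',75,210),('plate',80,100)):
    z=np.median(d[v-5:v+6,u-5:u+6]);c=np.array(p['hand_eye'])@np.array([(u-p['cx'])/p['fx']*z,(v-p['cy'])/p['fy']*z,z,1])
    print(n,(R.from_quat(s['ee_rot']).apply(c[:3])+s['position']).round(4))
im=np.load('pics/t4.npz')['im'];a=np.load('pics/t1.npz')['im']
print(np.abs(im[215:236,245:296].astype(int)-a[215:236,245:296]).mean())
```

```text
wide [0.5692 0.064  0.0462]
mid [0.4692 0.0496 0.0462]
nar [0.5256 0.0092 0.046 ]
plate [0.5267 0.0481 0.03  ]
plate [0.5482 0.0131 0.0301]
plate [0.4896 0.0581 0.0302]
30.67849361967009
```

```bash
python3 -c "
from workcell import job
print(job.hand_in())"
```

```text
the job is handed in; nothing more can be done
None
```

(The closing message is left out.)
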